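# Call and open the talk line on a guarded bedside intercom

## Task

Call the carer on the bedside intercom: reach through the guard's windows with a fingertip, press the call lever (the round pad) right down and let it come back up, then press the talk lever (the broad rectangular pad) right down and finish while holding it there, so that the line is open. Do not touch the guard, do not force the levers, and leave the listen lever (the narrow strip) and the things standing around alone; nothing is to be picked up.

Things in the scene. Friction and masses are not known exactly. Their poses are not given: they have to be found in the camera images.
- intercom: Beige desk intercom, 190 mm deep, 272 wide, fixed on the cart. Origin: centre of its underside; x from its front edge (robot side) to the speaker at its back, y left along the row of levers, z up. Speaker strip x = 45 to 95 mm, 58 high; antenna stub to 92 at the back left corner. In front three dark levers, 84 mm apart, pads at x = -30, y = -84, 0, 84 mm, under the guard's windows.
- guard: Fixed light grey keyguard over the levers: a plate 6 mm thick, its top 64 mm above the cart and 24 mm above the pads at rest, with three windows, each 76 mm (x) by 72 mm (y), centred at x = -30, y = -84, 0, 84 mm; bars 12 mm wide between them, posts under the front edge. Origin and axes: as the intercom's.
- call_pad (a point): Centre of the top of the CALL lever's pad: the round one, a disc 40 mm across on a 14 mm bar. Lies right under the centre of a window; which place in the row differs from set to set. Pad top 40 mm above the cart at rest, 29.6 mm at the bottom stop (10.4 mm straight down); sprung up, about 1.5 N at first, 4 N at the bottom.
- talk_pad (a point): Centre of the top of the TALK lever's pad: the broad rectangle, 54 mm (along the row) by 36 mm, on a 14 mm bar. Lies right under the centre of a window; which place in the row differs from set to set. Pad top 40 mm above the cart at rest, 29.6 mm at the bottom stop (10.4 mm straight down); sprung up, about 1.5 N at first, 4 N at the bottom.
- listen_pad (a point): On the top of the LISTEN lever: the plain narrow strip, 14 mm wide, no broader pad. Lies right under the centre of a window; which place in the row differs from set to set. Pad top 40 mm above the cart at rest, 29.6 mm at the bottom stop (10.4 mm straight down); sprung up, about 1.5 N at first, 4 N at the bottom.
- call_lever (a joint): Call lever, hinged about a level axis along the row, 65 mm from the pad centre towards the speaker; radians, 0 at rest (up), 0.16 at the bottom stop, 0.01 rad is 0.65 mm at the pad; springs back to 0 when let go.
- talk_lever (a joint): Talk lever, hinged about a level axis along the row, 65 mm from the pad centre towards the speaker; radians, 0 at rest (up), 0.16 at the bottom stop, 0.01 rad is 0.65 mm at the pad; springs back to 0 when let go.
- listen_lever (a joint): Listen lever, hinged about a level axis along the row, 65 mm from the pad centre towards the speaker; radians, 0 at rest (up), 0.16 at the bottom stop, 0.01 rad is 0.65 mm at the pad; springs back to 0 when let go.
- glasses_stand: Loose white plastic stand with reading glasses on it, foot 70 x 70 mm, glasses 120 mm wide, 127 mm tall, on the cart to one side of the intercom; origin at the centre of its foot.
- mug: Loose white ceramic mug, 76 mm across, 90 mm tall, handle on one side, to the other side of the intercom; origin under its centre.
- timer: Loose blue round kitchen timer, 72 mm across, 49 mm tall, in the moulded tray along the far rim of the cart; origin under its centre.
- spoon_rest: Loose white ceramic spoon rest, dish 80 mm across with a flat handle, 16 mm tall, in the tray; origin on its underside.
- eyedrops1: Loose white eyedrop bottle, 25 mm across, 62 mm tall, upright in the tray; origin under its centre.
- eyedrops2: Loose white eyedrop bottle, 25 mm across, 62 mm tall, upright in the tray; origin under its centre.
- eyedrops3: Loose white eyedrop bottle, 25 mm across, 62 mm tall, upright in the tray; origin under its centre.
- eyedrops4: Loose white eyedrop bottle, 25 mm across, 62 mm tall, upright in the tray; origin under its centre.

How it is judged:
By the outcome, as a careful person would: the job done as asked, in the order asked, and still so for the second after the job is handed in, while the arm keeps its last pose, push and grip.
It also fails if it takes over 35 s, if anything falls off the work surface, if the arm or the gripper's body presses on something with over 40 N, if the wrist force passes 120 N, or if a joint passes its speed limit or range.

## Robot

A 6-joint arm with a two-finger parallel gripper is mounted at the origin on the work surface. World frame = base frame: x ahead of the robot, y to its left, z up, the work surface at z = 0. Lengths are in m, angles in rad, forces in N, time in s.
With the tool pointing down it reaches from about 0.35 to 0.85 m from the base axis. Payload 8.1 kg.
Tool frame: the origin (TCP) lies on the mounting face of the last link; the fingertips stand 186 mm ahead of it and the grasp point (between the pads) lies 167 mm ahead of it; z points along the fingers, y is the line along which they close (so a half turn about z gives the same grasp; the last joint's range is limited). The gripper opens to 93 mm and grips with 3 to 60 N. Pads are 15 mm wide; open, the fingers measure 128 mm over their backs; the gripper's body (75 mm by 188 mm) begins 65 mm behind the grasp point.
Start: joints at [-1.296, 0.13, 1.488, -0, 1.523, -0.085], TCP at [0.211, -0.562, 0.405] pointing down, gripper open.
Joint ranges: [-2.96, 2.96], [-0.89, 2.26], [0.02, 2.5], [-1.34, 4.48], [0, 2.73], [-2.66, 2.66]. Speed limits (rad/s): [2.39, 2.39, 2.79, 3.14, 3.14, 3.14].

## Interface

Orientations are given as a rotation vector (axis times angle).
In Python, from plant import read_state, read_camera, camera_params, close_job gives the robot as it stands. The module is installed in compiled form; this text tells all that it offers.
- The arm moves only by the tool servo_tool, never from a script. Its argument "increments" is a list of rows, each an object with "slide": the shift along the tool's x, y, z in mm, a list of three; "dr": the turn, a rotation vector about the tool's x, y, z in rad, a list of three; "jaw": the closure, from 0 (fully open) to 1 (shut). In form: [{"slide": [x, y, z], "dr": [ax, ay, az], "jaw": jaw}, ...]. A call has 1 to 20 rows; each row is the pose to reach, as a shift and turn from the pose commanded when the call began, along the tool's axes at that moment; what a row does not reach only later rows make up. A row lasts 1/10 s, in which the tool goes at most 50 mm and 8.59 degrees, less where a joint would pass 70% of its speed; a pose out of reach is approached as far as the arm can. A call with a gripper value outside its range is refused whole. The fingers move at their own pace and stop on an object; "force" is the grip in N (left out, the last holds). Time passes only in rows, so rows that repeat a pose let the fingers close. It gives the time, the measured TCP pose, the force, the opening and the grip force at its end, in the units of the state.
- read_state(): the state, without advancing time (a new reading comes with each control period).
- read_camera(name): name is "side" or "top"; returns (picture, depth): 400x640x3 uint8, red, green, blue; 400x640 float32, m along the optical axis (not along the pixel's ray), 0 where there is no reading.
- camera_params(name): a dict with "fx", "fy", "cx", "cy" (pixels), "k1" (the pictures are not rectified: a ray, as slopes to the right and down, at radius r is drawn at 1 + k1 r^2 times it, then the intrinsics apply), "rvec" (rotation vector, rad) and "tvec" (3), from world to camera coordinates, as OpenCV has them. Camera axes: x right, y down, z forward; pixel columns grow to the right and rows downward; lengths in m; the calibration is good to about 2 mm. A picture is of the moment at which its call begins. camera_params takes no time and is no camera call.
- close_job(): hands the job in; it is judged then, once.
The state is a dict: "t": time; "q": joint angles; "dq": joint speeds; "joint_torque": joint torques, N m; "tool_pos": TCP position; "orientation": TCP orientation; "force": force on the tool from outside, world axes, zero at the start; "wrist_torque": the same for the moment, N m; "opening": finger opening in m; "gripper_force": force on a finger pad.
Only numpy, scipy, OpenCV 4.12 (cv2) and the standard library are available. Lean on these libraries where they do the work, as an engineer would, in place of code of your own. Each camera call takes 0.05 s, during which the arm holds its last target. There are 200 camera calls.

## Working session

There is one attempt and no reset: what is moved stays moved. The work goes in short steps, Python scripts to look and compute and a tool call to move; the robot and the scene stay as the last step left them, time stands still between calls to the robot, and variables do not carry over. Pictures are saved under pics/ and viewed, at most 10 in all, crops included, and the job is handed in when it is done.

Besides the shell and the picture viewer there is one more tool, called after "Request:" as name([rows], argument=value, ...), one row to a line, values as JSON. servo_tool: Moves the arm, as the interface text tells. Its arguments: {"type":"object","properties":{"increments":{"type":"array"},"force":{"type":"number"}},"required":["increments"]}

```bash
mkdir -p pics; cat > h.py <<'E'
import numpy as np, cv2
from plant import *
def cloud(name,d):
    p=camera_params(name); v,u=np.mgrid[0:400,0:640]
    K=np.array([[p['fx'],0,p['cx']],[0,p['fy'],p['cy']],[0,0,1.]])
    n=cv2.undistortPoints(np.stack([u,v],-1).reshape(-1,1,2).astype(float),K,np.array([p['k1'],0,0,0,0.])).reshape(400,640,2)
    c=np.dstack([n*d[...,None],d]); R=cv2.Rodrigues(np.array(p['rvec'],float))[0]
    return (c-np.array(p['tvec']))@R
E
python3 - <<'E'
from h import *
for n in ("top","side"):
    im,d=read_camera(n); cv2.imwrite(f"pics/{n}1.png",im[...,::-1]); np.savez(f"{n}1.npz",im=im,P=cloud(n,d),d=d)
print(read_state())
E
```

```text
{'t': 0.1, 'q': array([-1.29641371e+00,  1.31113052e-01,  1.48916857e+00,  1.54693186e-05,
        1.52298715e+00, -8.54327793e-02]), 'dq': array([ 0.00023945, -0.00130877, -0.0040569 , -0.00057273,  0.00014974,
        0.00065062]), 'joint_torque': array([ 2.49483965e-04, -5.61342072e+01, -4.93096018e+01,  7.70708872e-02,
        2.92391010e-02, -4.20121000e-05]), 'tool_pos': array([ 0.21121165, -0.56138148,  0.4037767 ]), 'orientation': array([-3.08924507e+00, -5.61852690e-01,  2.24087266e-04]), 'force': array([-0.58120188, -0.03313715,  0.47716161]), 'wrist_torque': array([0.00343442, 0.06912594, 0.02546078]), 'gripper_force': 0.0, 'opening': 0.09286526603834398}
```

View pics/top1.png

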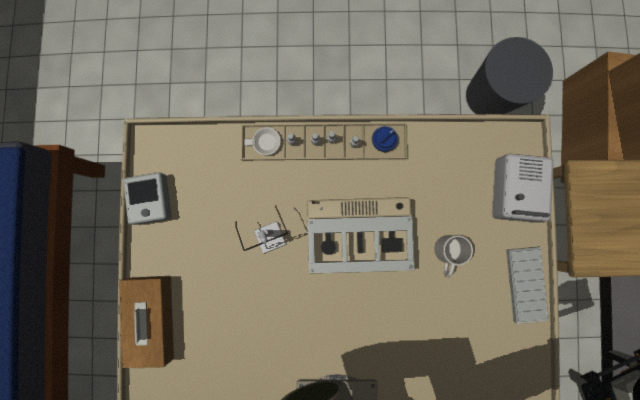

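View pics/side1.png

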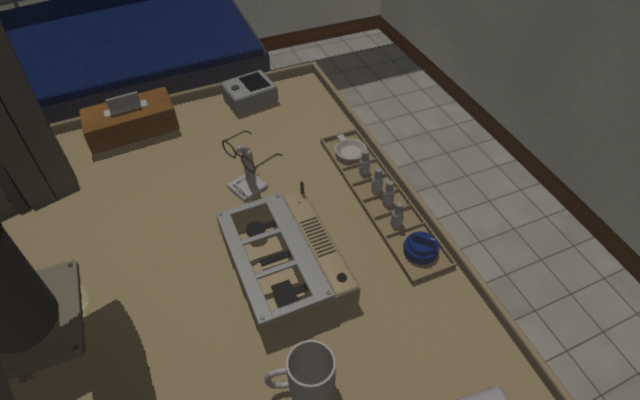

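The top view shows the guard at about (360,245). The round call pad is at (329,244) on the left, the listen strip at (361,243), and the talk pad at (392,245) on the right. The glasses stand on the left and the mug on the right.

```bash
python3 - <<'E'
from h import *
z=np.load("top1.npz"); P=z['P']; im=z['im'].astype(int)
print("cart z",np.median(P[300:340,200:280,2]))
roi=np.zeros((400,640),bool); roi[190:280,298:422]=1
# guard plate
m=roi&(abs(P[...,2]-.064)<.004)
m[:217]=0
c=P[m][:,:2]; r=cv2.minAreaRect((c*1000).astype(np.float32)); print("guard rect",m.sum(),r, cv2.boxPoints(r).round(1).tolist(), np.median(P[m][:,2]))
dark=roi&(im.sum(2)<110)
n,l,s,ce=cv2.connectedComponentsWithStats(dark.astype(np.uint8))
for i in range(1,n):
    if s[i,4]>25:
        q=P[l==i]; print(s[i],ce[i].round(1),np.median(q,0).round(4), q.min(0).round(3),q.max(0).round(3))
for (u,v) in [(311,220),(410,219),(311,270),(410,268),(329,244),(361,243),(392,245),(270,236),(458,249)]: print((u,v),P[v,u].round(4))
cv2.imwrite("pics/crop.png",cv2.resize(z['im'][185:285,290:425,::-1],None,fx=5.9,fy=5.9,interpolation=cv2.INTER_CUBIC))
z=np.load("side1.npz"); P=z['P']
for (u,v) in [(222,215),(277,198),(328,300),(265,325),(257,229),(286,293)]: print('side',(u,v),P[v,u].round(4))
E
```

```text
cart z 0.00015000406258562643
guard rect 3108 ((472.71124267578125, -62.59825134277344), (271.42169189453125, 142.21788024902344), 89.94818115234375) [[401.5, -198.1999969482422], [543.7000122070312, -198.39999389648438], [543.9000244140625, 73.0], [401.70001220703125, 73.19999694824219]] 0.06387842753425262
(311, 220) [0.536  0.0651 0.0632]
(410, 219) [ 0.5375 -0.1918  0.0636]
(311, 270) [0.4073 0.0653 0.0649]
(410, 268) [ 0.4115 -0.1893  0.0647]
(329, 244) [0.473  0.0186 0.0391]
(361, 243) [ 0.4755 -0.0657  0.0427]
(392, 245) [ 0.4696 -0.1484  0.0356]
(270, 236) [0.4941 0.1798 0.0089]
(458, 249) [ 0.4565 -0.3335  0.0067]
side (222, 215) [0.4132 0.058  0.0636]
side (277, 198) [0.5302 0.0592 0.0638]
side (328, 300) [ 0.5351 -0.1966  0.0518]
side (265, 325) [ 0.4187 -0.1995  0.05  ]
side (257, 229) [0.4709 0.0159 0.0397]
side (286, 293) [ 0.4743 -0.1476  0.0399]
```

View pics/crop.png

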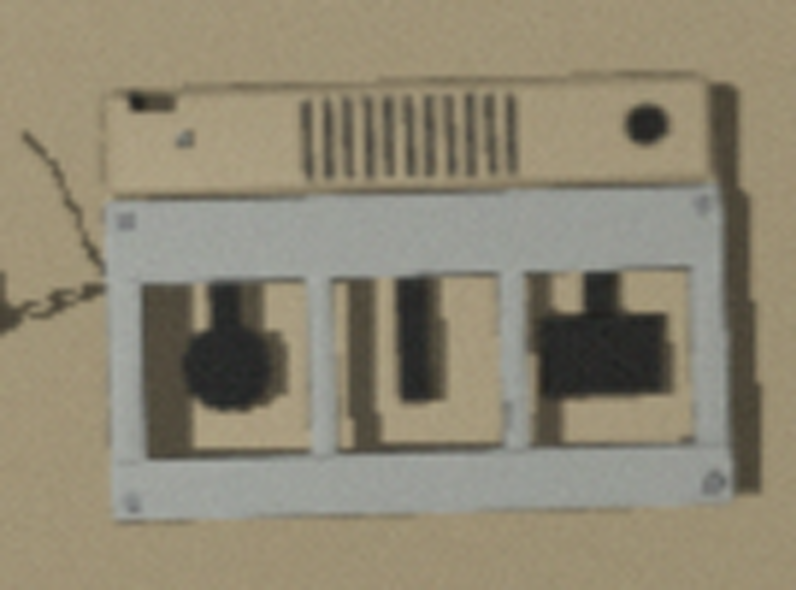

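```bash
python3 - <<'E'
from h import *
z=np.load("top1.npz"); P=z['P']; im=z['im'].astype(int)
p=camera_params("top"); R=cv2.Rodrigues(np.array(p['rvec'],float))[0]; cam=-R.T@np.array(p['tvec']); print("cam",cam.round(3))
def at(h): # intersect rays with plane z=h
    r=cloud("top",np.ones((400,640)))-cam; return cam+r*((h-cam[2])/r[...,2])[...,None]
G=at(.064); H=at(.040)
blue=im[...,2]-im[...,0]
roi=np.zeros((400,640),bool); roi[218:276,306:417]=1
plate=(roi&(blue>-6)&(im.sum(2)>270)).astype(np.uint8)
n,l,s,c=cv2.connectedComponentsWithStats(plate); b=1+np.argmax(s[1:,4]); plate=(l==b).astype(np.uint8)
print("plate",cv2.minAreaRect((G[plate>0][:,:2]*1000).astype(np.float32)))
n,l,s,c=cv2.connectedComponentsWithStats(1-plate,connectivity=4)
for i in range(1,n):
    if 300<s[i,4]<2500:
        q=G[l==i][:,:2]; rr=cv2.minAreaRect((q*1000).astype(np.float32)); print("win",s[i],q.mean(0).round(4),rr)
        dk=(l==i)&(im.sum(2)<130); print("  dark",dk.sum(),H[dk][:,:2].mean(0).round(4),H[dk][:,:2].min(0).round(4),H[dk][:,:2].max(0).round(4))
for n in("top","side"):
    P=np.load(n+"1.npz")['P']; m=(P[...,0]>.36)&(P[...,0]<.64)&(P[...,1]>.04)&(P[...,1]<.3)&(P[...,2]>.07)&(P[...,2]<.2)
    q=P[m]; print(n,len(q),q.min(0).round(3),q.max(0).round(3)); a=q[q[:,1]<.12]; print(a[::max(1,len(a)//12)].round(3))
E
```

```text
cam [0.508 0.021 1.098]
plate ((473.004150390625, -62.77923583984375), (137.83285522460938, 269.5038146972656), 1.4690865278244019)
win [378 229  32  33 914] [ 0.4702 -0.1463] ((470.69842529296875, -147.78599548339844), (80.3536376953125, 82.25753784179688), 89.67913818359375)
  dark 236 [ 0.4726 -0.1457] [ 0.4541 -0.1714] [ 0.504  -0.1211]
win [344 231  32  32 912] [ 0.4681 -0.062 ] ((467.2415771484375, -60.205230712890625), (80.07486724853516, 79.6670150756836), 89.79385375976562)
  dark 49 [ 0.4782 -0.0628] [ 0.4544 -0.0662] [ 0.5018 -0.0582]
win [313 232  31  32 879] [0.4657 0.0211] ((464.96563720703125, 21.250591278076172), (77.52354431152344, 79.77005004882812), 89.92451477050781)
  dark 124 [0.4689 0.0203] [0.4494 0.0054] [0.4994 0.0371]
top 262 [0.461 0.057 0.071] [0.586 0.255 0.127]
[[0.586 0.061 0.087]
 [0.586 0.059 0.092]
 [0.583 0.061 0.092]
 [0.584 0.059 0.09 ]
 [0.581 0.061 0.091]
 [0.581 0.059 0.09 ]
 [0.582 0.057 0.077]
 [0.58  0.059 0.074]
 [0.531 0.067 0.071]]
side 462 [0.462 0.055 0.07 ] [0.587 0.253 0.127]
[[0.583 0.063 0.089]
 [0.587 0.06  0.091]
 [0.584 0.057 0.091]
 [0.581 0.058 0.089]
 [0.585 0.057 0.088]
 [0.583 0.057 0.086]
 [0.582 0.059 0.082]
 [0.585 0.056 0.083]
 [0.583 0.057 0.08 ]
 [0.581 0.057 0.078]
 [0.585 0.057 0.077]
 [0.583 0.057 0.075]
 [0.585 0.057 0.071]]
```

```bash
cat > go.py <<'E'
import sys; from h import *
from scipy.spatial.transform import Rotation as Ro
s=read_state(); R=Ro.from_rotvec(s['orientation'])
t=np.array(list(map(float,sys.argv[1:4])))+[0,0,.186]
a=np.radians(91.5); x=np.array([np.cos(a),np.sin(a),0]); z=np.array([0,0,-1.])
T=Ro.from_matrix(np.stack([x,np.cross(z,x),z],1))
print("slide mm",(R.inv().apply(t-s['tool_pos'])*1000).round(1),"dr",(R.inv()*T).as_rotvec().round(4),"tip",s['tool_pos']-[0,0,.186],"F",s['force'].round(2),"t",s['t'],'q',s['q'].round(2),s['opening'])
E
python3 go.py .458 .021 .2; python3 go.py .458 .021 .1
```

```text
slide mm [ 436.  -458.2   18.6] dr [-1.4000e-03 -1.2000e-03 -1.2372e+00] tip [ 0.21121165 -0.56138148  0.2177767 ] F [-0.58 -0.03  0.48] t 0.1 q [-1.3   0.13  1.49  0.    1.52 -0.09] 0.09286526603834398
slide mm [ 436.  -458.   118.6] dr [-1.4000e-03 -1.2000e-03 -1.2372e+00] tip [ 0.21121165 -0.56138148  0.2177767 ] F [-0.58 -0.03  0.48] t 0.1 q [-1.3   0.13  1.49  0.    1.52 -0.09] 0.09286526603834398
```

Request:
servo_tool([
  {"slide": [436,-458,18.6],"dr": [0,0,-1.237],"jaw": 1},
  {"slide": [436,-458,18.6],"dr": [0,0,-1.237],"jaw": 1},
  {"slide": [436,-458,18.6],"dr": [0,0,-1.237],"jaw": 1},
  {"slide": [436,-458,18.6],"dr": [0,0,-1.237],"jaw": 1},
  {"slide": [436,-458,18.6],"dr": [0,0,-1.237],"jaw": 1},
  {"slide": [436,-458,18.6],"dr": [0,0,-1.237],"jaw": 1},
  {"slide": [436,-458,18.6],"dr": [0,0,-1.237],"jaw": 1},
  {"slide": [436,-458,18.6],"dr": [0,0,-1.237],"jaw": 1},
  {"slide": [436,-458,18.6],"dr": [0,0,-1.237],"jaw": 1},
  {"slide": [436,-458,18.6],"dr": [0,0,-1.237],"jaw": 1},
  {"slide": [436,-458,18.6],"dr": [0,0,-1.237],"jaw": 1},
  {"slide": [436,-458,18.6],"dr": [0,0,-1.237],"jaw": 1},
  {"slide": [436,-458,18.6],"dr": [0,0,-1.237],"jaw": 1},
  {"slide": [436,-458,18.6],"dr": [0,0,-1.237],"jaw": 1},
  {"slide": [436,-458,18.6],"dr": [0,0,-1.237],"jaw": 1},
  {"slide": [436,-458,18.6],"dr": [0,0,-1.237],"jaw": 1},
  {"slide": [436,-458,18.6],"dr": [0,0,-1.237],"jaw": 1},
  {"slide": [436,-458,18.6],"dr": [0,0,-1.237],"jaw": 1},
], force=10)

```text
t: 1.9
tool_pos: [0.4579, 0.0196, 0.3862]
orientation: [2.194, 2.248, 0.0]
force: [-0.1, -0.0, -0.2]
opening: 0.0005
gripper_force: 0.0
```

```bash
python3 go.py .458 .021 .075
```

```text
slide mm [1.400e+00 1.000e-01 1.252e+02] dr [ 0.0002  0.0001 -0.0021] tip [0.45793191 0.01958528 0.20020918] F [-0.05 -0.04 -0.18] t 1.9 q [-0.07 -0.25  1.89 -0.    1.5  -0.09] 0.0005075502299812167
```

Request:
servo_tool([
  {"slide": [1.4,0,40],"dr": [0,0,0],"jaw": 1},
  {"slide": [1.4,0,80],"dr": [0,0,0],"jaw": 1},
  {"slide": [1.4,0,110],"dr": [0,0,0],"jaw": 1},
  {"slide": [1.4,0,125],"dr": [0,0,0],"jaw": 1},
  {"slide": [1.4,0,125],"dr": [0,0,0],"jaw": 1},
])

```text
t: 2.4
tool_pos: [0.4566, 0.0214, 0.2585]
orientation: [-2.191, -2.246, 0.005]
force: [-0.8, 0.6, -0.1]
opening: 0.0006
gripper_force: 0.0
```

```bash
python3 - <<'E'
from h import *
im,d=read_camera("side"); cv2.imwrite("pics/s2.png",cv2.resize(im[100:340,120:440,::-1],None,fx=2.4,fy=2.4,interpolation=cv2.INTER_CUBIC))
E
python3 go.py .458 .021 .042
```

```text
slide mm [-0.5  0.6 32.4] dr [-0.0023 -0.0002 -0.0013] tip [0.45748909 0.02147166 0.07435876] F [ 0.43 -0.1  -0.06] t 2.45 q [-0.07 -0.14  2.03 -0.    1.25 -0.09] 0.0008545749398259812
```

View pics/s2.png

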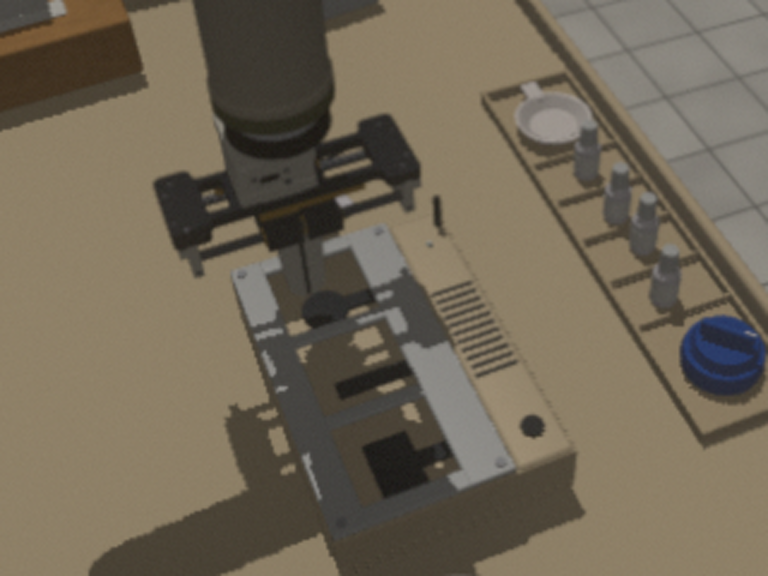

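The fingers are shut and sit over the call window, with the tips near (305,290) and the pad at (325,308). The gripper body lies along x, clear of the glasses and the antenna.

Request:
servo_tool([
  {"slide": [0,0.5,15],"dr": [0,0,0],"jaw": 1},
  {"slide": [0,0.5,28],"dr": [0,0,0],"jaw": 1},
  {"slide": [0,0.5,34],"dr": [0,0,0],"jaw": 1},
  {"slide": [0,0.5,37],"dr": [0,0,0],"jaw": 1},
  {"slide": [0,0.5,39],"dr": [0,0,0],"jaw": 1},
  {"slide": [0,0.5,39],"dr": [0,0,0],"jaw": 1},
  {"slide": [0,0.5,39],"dr": [0,0,0],"jaw": 1},
])

```text
t: 3.15
tool_pos: [0.4587, 0.022, 0.2226]
orientation: [2.192, 2.25, 0.0]
force: [-2.1, -0.7, 1.4]
opening: 0.0003
gripper_force: 1.1
```

```bash
python3 go.py .458 .021 .032
```

```text
slide mm [-1.  -0.7  4.6] dr [ 0.0004  0.0001 -0.0001] tip [0.45871508 0.02199798 0.03656813] F [-2.07 -0.68  1.37] t 3.15 q [-0.06 -0.08  2.05 -0.    1.17 -0.09] 0.0002582769831731257
```

Request:
servo_tool([
  {"slide": [0,0,1],"dr": [0,0,0],"jaw": 1},
  {"slide": [0,0,2],"dr": [0,0,0],"jaw": 1},
  {"slide": [0,0,3],"dr": [0,0,0],"jaw": 1},
  {"slide": [0,0,3],"dr": [0,0,0],"jaw": 1},
])

```text
t: 3.55
tool_pos: [0.4588, 0.022, 0.2192]
orientation: [2.192, 2.25, 0.001]
force: [-0.9, 0.0, 2.9]
opening: 0.0004
gripper_force: 1.4
```

Request:
servo_tool([
  {"slide": [0,0,1],"dr": [0,0,0],"jaw": 1},
  {"slide": [0,0,1],"dr": [0,0,0],"jaw": 1},
  {"slide": [0,0,1],"dr": [0,0,0],"jaw": 1},
])

```text
t: 3.85
tool_pos: [0.4588, 0.022, 0.2183]
orientation: [2.192, 2.25, 0.001]
force: [0.8, -0.4, 2.2]
opening: 0.0004
gripper_force: 1.5
```

Request:
servo_tool([
  {"slide": [0,0,1],"dr": [0,0,0],"jaw": 1},
  {"slide": [0,0,1],"dr": [0,0,0],"jaw": 1},
  {"slide": [0,0,1],"dr": [0,0,0],"jaw": 1},
])

```text
t: 4.15
tool_pos: [0.4588, 0.022, 0.2173]
orientation: [2.192, 2.25, 0.001]
force: [1.1, 0.2, 3.2]
opening: 0.0004
gripper_force: 1.5
```

Request:
servo_tool([
  {"slide": [0,0,0.7],"dr": [0,0,0],"jaw": 1},
  {"slide": [0,0,0.7],"dr": [0,0,0],"jaw": 1},
  {"slide": [0,0,0.7],"dr": [0,0,0],"jaw": 1},
])

```text
t: 4.45
tool_pos: [0.4587, 0.022, 0.2166]
orientation: [2.192, 2.25, 0.001]
force: [1.4, -0.1, 3.5]
opening: 0.0004
gripper_force: 1.6
```

Request:
servo_tool([
  {"slide": [0,0,0.7],"dr": [0,0,0],"jaw": 1},
  {"slide": [0,0,0.7],"dr": [0,0,0],"jaw": 1},
  {"slide": [0,0,0.7],"dr": [0,0,0],"jaw": 1},
])

```text
t: 4.75
tool_pos: [0.4586, 0.022, 0.2158]
orientation: [2.192, 2.25, 0.0]
force: [2.1, 0.6, 3.4]
opening: 0.0002
gripper_force: 1.6
```

Request:
servo_tool([
  {"slide": [0,0,0.7],"dr": [0,0,0],"jaw": 1},
  {"slide": [0,0,0.7],"dr": [0,0,0],"jaw": 1},
  {"slide": [0,0,0.7],"dr": [0,0,0],"jaw": 1},
])

```text
t: 5.05
tool_pos: [0.4586, 0.022, 0.2151]
orientation: [2.192, 2.25, 0.0]
force: [2.0, -0.2, 4.1]
opening: 0.0003
gripper_force: 1.9
```

Request:
servo_tool([
  {"slide": [0,0,0.7],"dr": [0,0,0],"jaw": 1},
  {"slide": [0,0,0.7],"dr": [0,0,0],"jaw": 1},
  {"slide": [0,0,0.7],"dr": [0,0,0],"jaw": 1},
])

```text
t: 5.35
tool_pos: [0.4587, 0.022, 0.2148]
orientation: [2.192, 2.25, 0.0]
force: [-0.1, -0.9, 8.0]
opening: 0.0005
gripper_force: 4.2
```

Request:
servo_tool([
  {"slide": [0,0,0.7],"dr": [0,0,0],"jaw": 1},
  {"slide": [0,0,0.7],"dr": [0,0,0],"jaw": 1},
  {"slide": [0,0,0.7],"dr": [0,0,0],"jaw": 1},
])

```text
t: 5.65
tool_pos: [0.4588, 0.022, 0.2145]
orientation: [2.192, 2.25, 0.0]
force: [-3.0, 0.3, 12.4]
opening: 0.0005
gripper_force: 6.6
```

The call lever is on its stop: the force went from 4 to 12 N with only 0.6 mm of further travel. Now I'll lift off.

Request:
servo_tool([
  {"slide": [0,0,-3],"dr": [0,0,0],"jaw": 1},
  {"slide": [0,0,-10],"dr": [0,0,0],"jaw": 1},
  {"slide": [0,0,-30],"dr": [0,0,0],"jaw": 1},
  {"slide": [0,0,-60],"dr": [0,0,0],"jaw": 1},
  {"slide": [0,0,-75],"dr": [0,0,0],"jaw": 1},
  {"slide": [0,0,-75],"dr": [0,0,0],"jaw": 1},
  {"slide": [0,0,-75],"dr": [0,0,0],"jaw": 1},
])

```text
t: 6.35
tool_pos: [0.458, 0.022, 0.2878]
orientation: [-2.192, -2.249, 0.001]
force: [0.2, 0.0, -0.3]
opening: 0.0004
gripper_force: 0.0
```

```bash
python3 go.py .462 -.146 .1
```

```text
slide mm [-168.1   -0.4    1.8] dr [-0.0014 -0.0001 -0.0002] tip [0.45804586 0.02203892 0.10177193] F [ 0.15  0.01 -0.34] t 6.35 q [-0.06 -0.17  2.   -0.    1.31 -0.09] 0.0003907272248938582
```

Request:
servo_tool([
  {"slide": [-40,0,0],"dr": [0,0,0],"jaw": 1},
  {"slide": [-80,0,0],"dr": [0,0,0],"jaw": 1},
  {"slide": [-120,0,0],"dr": [0,0,0],"jaw": 1},
  {"slide": [-155,0,0],"dr": [0,0,0],"jaw": 1},
  {"slide": [-168,0,0],"dr": [0,0,0],"jaw": 1},
  {"slide": [-168,0,10],"dr": [0,0,0],"jaw": 1},
  {"slide": [-168,0,25],"dr": [0,0,0],"jaw": 1},
  {"slide": [-168,0,25],"dr": [0,0,0],"jaw": 1},
  {"slide": [-168,0,25],"dr": [0,0,0],"jaw": 1},
])

```text
t: 7.25
tool_pos: [0.4625, -0.1446, 0.2624]
orientation: [-2.189, -2.25, 0.001]
force: [-0.6, 0.1, 0.4]
opening: 0.0007
gripper_force: 0.0
```

```bash
python3 - <<'E'
from h import *
im,d=read_camera("side"); cv2.imwrite("pics/s3.png",cv2.resize(im[160:340,180:400,::-1],None,fx=3.2,fy=3.2,interpolation=cv2.INTER_CUBIC))
P=cloud("side",d)
m=(im.sum(2)<130)&(abs(P[...,0]-.466)<.012)&(abs(P[...,1]-.021)<.012)
print("call pad z",m.sum(),np.median(P[m][:,2]))
E
python3 go.py .462 -.146 .04
```

```text
call pad z 0 nan
slide mm [-1.2 -0.8 37.2] dr [-0.001  -0.0007  0.0011] tip [ 0.46285078 -0.14481789  0.07723707] F [0.13 0.12 0.23] t 7.3 q [-0.41 -0.06  1.95  0.    1.25 -0.44] 0.00043649629648022555
  return _methods._mean(a, axis=axis, dtype=dtype,
  ret = ret.dtype.type(ret / rcount)
```

View pics/s3.png

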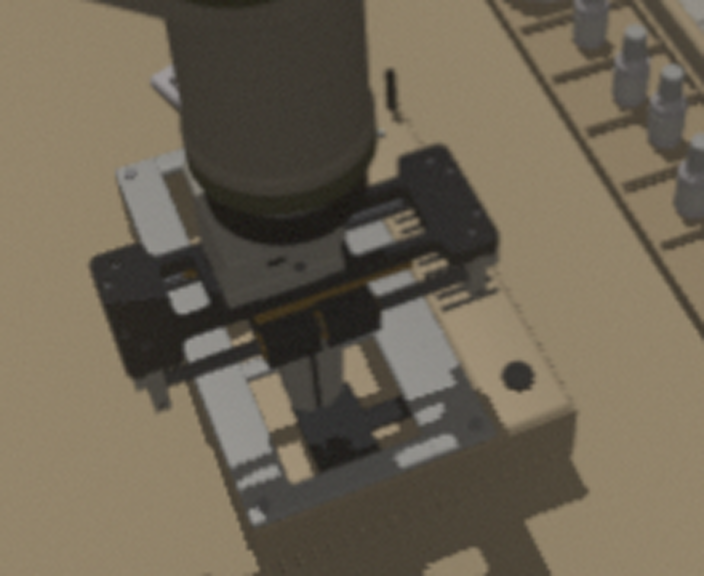

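The fingertips at (315,405) are over the talk pad at (340,435), inside the window. The arm hides the call pad.

Request:
servo_tool([
  {"slide": [-1,-0.5,15],"dr": [0,0,0],"jaw": 1},
  {"slide": [-1,-0.5,28],"dr": [0,0,0],"jaw": 1},
  {"slide": [-1,-0.5,36],"dr": [0,0,0],"jaw": 1},
  {"slide": [-1,-0.5,40],"dr": [0,0,0],"jaw": 1},
  {"slide": [-1,-0.5,43],"dr": [0,0,0],"jaw": 1},
  {"slide": [-1,-0.5,45],"dr": [0,0,0],"jaw": 1},
  {"slide": [-1,-0.5,45],"dr": [0,0,0],"jaw": 1},
  {"slide": [-1,-0.5,45],"dr": [0,0,0],"jaw": 1},
])

```text
t: 8.1
tool_pos: [0.4625, -0.1469, 0.2189]
orientation: [2.192, 2.25, 0.0]
force: [-1.4, 2.1, 3.2]
opening: 0.0002
gripper_force: 1.5
```

Request:
servo_tool([
  {"slide": [0,0,1],"dr": [0,0,0],"jaw": 1},
  {"slide": [0,0,1.5],"dr": [0,0,0],"jaw": 1},
  {"slide": [0,0,1.5],"dr": [0,0,0],"jaw": 1},
])

```text
t: 8.4
tool_pos: [0.4626, -0.147, 0.2173]
orientation: [2.192, 2.25, 0.0]
force: [-1.2, 1.6, 2.4]
opening: 0.0004
gripper_force: 1.6
```

Request:
servo_tool([
  {"slide": [0,0,1],"dr": [0,0,0],"jaw": 1},
  {"slide": [0,0,2],"dr": [0,0,0],"jaw": 1},
  {"slide": [0,0,2],"dr": [0,0,0],"jaw": 1},
])

```text
t: 8.7
tool_pos: [0.4627, -0.147, 0.2152]
orientation: [2.192, 2.25, 0.0]
force: [-0.1, 2.0, 3.7]
opening: 0.0007
gripper_force: 1.8
```

Request:
servo_tool([
  {"slide": [0,0,0.7],"dr": [0,0,0],"jaw": 1},
  {"slide": [0,0,0.7],"dr": [0,0,0],"jaw": 1},
  {"slide": [0,0,0.7],"dr": [0,0,0],"jaw": 1},
])

```text
t: 9.0
tool_pos: [0.4627, -0.147, 0.2149]
orientation: [2.192, 2.25, 0.0]
force: [-2.0, 2.3, 7.1]
opening: 0.0007
gripper_force: 3.5
```

Request:
servo_tool([
  {"slide": [0,0,0.5],"dr": [0,0,0],"jaw": 1},
  {"slide": [0,0,0.5],"dr": [0,0,0],"jaw": 1},
  {"slide": [0,0,0.5],"dr": [0,0,0],"jaw": 1},
])

```text
t: 9.3
tool_pos: [0.4627, -0.147, 0.2147]
orientation: [2.192, 2.25, 0.0]
force: [-2.2, 1.5, 9.4]
opening: 0.0005
gripper_force: 5.1
```

```bash
python3 - <<'E'
from h import *
im,d=read_camera("top"); P=cloud("top",d); cv2.imwrite("pics/t4.png",cv2.resize(im[180:290,240:480,::-1],None,fx=3.3,fy=3.3,interpolation=cv2.INTER_CUBIC))
m=(abs(P[...,0]-.466)<.012)&(abs(P[...,1]-.021)<.012); print("call pad z",m.sum(),np.median(P[m][:,2]))
s=read_state(); print(s['force'],s['tool_pos'],s['t'])
E
```

```text
call pad z 81 0.039509586039461184
[-4.12000368  2.33694479  9.89589031] [ 0.46274172 -0.14702983  0.21468238] 9.35
```

View pics/t4.png

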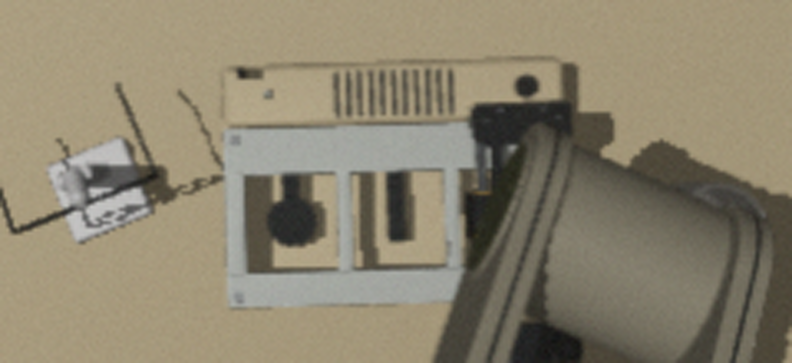

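The call pad at (293,220) is back up at 39.5 mm and the listen strip is untouched. The arm is holding talk on its stop at about 10 N. The glasses haven't moved, so I'm handing in.

```bash
python3 -c "from plant import *; print(close_job())"
```

```text
the job is handed in; nothing more can be done
None
```

The job is handed in: I pressed the call lever to its stop and it came back up (pad measured at 39.5 mm), and the arm is now holding the talk lever on its stop at about 10 N. It took about 9.4 s of the 35 s allowed, and I saw no contact with the guard, the listen lever or the things around it.

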